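# Put the carving tools away in the shadow tray under the bench shelf

### The arm

A 6-joint arm with a two-finger parallel gripper is mounted at the origin on the work surface. World frame = base frame: x ahead of the robot, y to its left, z up, the work surface at z = 0. Lengths are in mm, angles in rad, forces in N, time in s.
With the tool pointing down it reaches from about 325 to 775 mm from the base axis. Payload 9.3 kg.
Tool frame: the origin (TCP) lies between the finger pads; the fingertips stand 14 mm ahead of it and the grasp point (between the pads) lies 5 mm behind it; z points along the fingers, y is the line along which they close (so a half turn about z gives the same grasp; the last joint's range is limited). The gripper opens to 85 mm and grips with 20 to 120 N. Pads are 22 mm wide; open, the fingers measure 114 mm over their backs; the gripper's body (76 mm by 85 mm) begins 54 mm behind the grasp point. The pads swing forward as they close: fully open they stand 13 mm farther back than shut.
Start: joints at [-1.291, 0.259, 0.021, 1.334, 0, 1.418], TCP at [230.671, -499.287, 221.379] pointing down, gripper open.
Joint ranges: [-3.04, 3.04], [-0.91, 1.82], [-1.04, 1.36], [-1.92, 1.95], [-1.52, 1.45], [-3.14, 3.14]. Speed limits (rad/s): [2.22, 2.22, 2.79, 3.14, 3.14, 3.14].

### API

Orientations are given as a unit quaternion [x, y, z, w].
In Python, from rig import r gives the robot as it stands.
- The arm moves only by the shell command python3 shift.py 'ROWS' [FORCE]. ROWS is a JSON list of rows, 1 to 10 of them, each of 7 numbers: dx, dy, dz in mm, then a rotation vector rx, ry, rz in rad, then the finger opening in mm; each row shifts and turns the commanded pose from where the row before left it, along the tool's axes as they then stand; what a row does not reach is not made up. A row lasts 1/10 s, in which the tool goes at most 50 mm and 0.15 rad, less where a joint would pass 70% of its speed; a pose out of reach is approached as far as the arm can. The fingers move at their own pace and stop on an object; FORCE is the grip in N (left out, the last holds). Time passes only in rows, so rows that do not move let the fingers close. It prints the time, the measured TCP pose, the force, the opening and the grip force at its end.
- r.get_state(): the state, without advancing time (a new reading comes with each control period).
- r.grab_frame(name): name is "scene" or "side" or "wrist"; returns a dict with "image" (400x640x3 uint8, red, green, blue), "intrinsics" (3x3 intrinsics, pixels), "dist" ([k1, k2, p1, p2, k3] as OpenCV has them; the pictures are not rectified), "R" (3x3) and "t" (3): a world point X has camera coordinates R X + t. Camera axes: x right, y down, z forward; pixel columns grow to the right and rows downward; lengths in mm; the calibration is good to about 2 mm. A picture is of the moment at which its call begins. There is no depth.
- r.close_job(): hands the job in; it is judged then, once.
The state is a dict: "time": time; "qpos": joint angles; "qvel": joint speeds; "tau": joint torques, N m; "tcp_pos": TCP position; "tcp_rot": TCP orientation; "force": force on the tool from outside, world axes, zero at the start; "ft_torque": the same for the moment, N m; "gripper_width": finger opening in mm; "grasp_force": force on a finger pad.
Only numpy, scipy, OpenCV 4.12 (cv2) and the standard library are available. Lean on these libraries where they do the work, as an engineer would, in place of code of your own. Each camera call takes 0.05 s, during which the arm holds its last target. There are 200 camera calls.

### The job

Reach under the bench shelf, hook the fingertips behind the far lip of the wooden tool tray and drag it towards you until it is completely clear of the shelf. Lay the chisel and the scraper flat in the cut-outs shaped for them, then push the tray back under the shelf until it sits square against both stop blocks, with both tools still lying in their cut-outs. Leave everything else on the bench where it stands.

Things in the scene. Friction and masses are not known exactly. Their poses are not given: they have to be found in the camera images.
- shelf: Fixed wooden bench shelf on four thin posts (20 mm square, y = +-165, x = -5 and 95). Origin on the bench, midway between its two stop blocks in the plane of their front faces; x points to its back (away from the robot), z up. Board 360 wide, x = -60 (front edge) to 110, underside 225 mm, top 243 mm high; pots on the rear half up to 301 mm.
- stops (a point): Middle between the front faces of two pale wooden stop blocks, on the bench (same point and axes as the shelf's origin). Blocks are 45 mm cubes, from x = 0 to 45, at y = 70 to 115 and y = -115 to -70; the 140 mm between them is free for a hand.
- shelf_edge (a point): Middle of the lower front edge of the shelf board, 225 mm above the bench, 60 mm in front of the stop faces. A hand reaching behind the tray's lip must lean back towards the robot about 40 to 45 degrees from vertical (fingers pointing down and away) to pass under it.
- tray: Loose wooden tray, about 0.5 kg, 180 (x) x 210 (y) mm. Origin under its centre; x to its far side, z up. Floor 6 mm thick, on it a plywood layer, top at 16 mm, with two cut-outs down to the floor. Near rim 30 mm high at x = -90 to -80, no sides above 16 mm. Starts under the shelf, about square (0.08 rad) and central (12 mm), its lip 19 to 31 mm before the stop blocks. Slides with up to about 12 N.
- tray_lip (a point): Middle of the top outer edge of the tray's far lip, tray frame (90, 0, 42) mm. The lip is a wall along the whole far side, 42 mm high, 10 mm thick (x = 80 to 90).
- chisel_pocket (a point): Centre of the floor of the chisel's cut-out (narrow, on the +y half): tray frame (0, 55, 6) mm, axes as the tray. 34 mm wide from x = -79 to 24 (handle), 22 mm wide from 24 to 79 (blade), 10 mm deep. The chisel in place has its origin and axes on this point's, with about 4 mm of play.
- scraper_pocket (a point): Centre of the floor of the scraper's cut-out (T-shaped, on the -y half): tray frame (0, -50, 6) mm, axes as the tray. 34 mm wide from x = -69 to 11 (handle), 68 mm wide from 11 to 69 (blade), 10 mm deep. The scraper in place has its origin and axes on this point's, with about 4 mm of play.
- chisel: Carving chisel lying flat on the bench, 150 mm long, about 0.12 kg. Origin at the middle of its length on its underside; x points to the blade, z up. Wooden handle x = -75 to +20, 26 wide (y), 28 high; narrow steel blade x = +20 to +75, 14 wide, 6 thick, at the bottom. Balance point x = about -9 mm; grip the handle from above, across y, at x = -15.
- scraper: Scraper lying flat on the bench, 130 mm long, about 0.15 kg. Origin at the middle of its length on its underside; x points to the blade, z up. Wooden handle x = -65 to +15, 26 wide (y), 28 high; broad steel blade x = +15 to +65, 60 wide, 5 thick, at the bottom. Balance point x = about +3 mm; grip the handle from above, across y, at x = 0.
- paint_bottle: Bystander: round red paint jar, 52 mm diameter, 110 mm high; origin under its centre.
- paint_jar: Bystander: squat round green paint jar, 64 mm diameter, 75 mm high; origin under its centre.
- brush_pot: Bystander: grey pot with brushes, 88 mm diameter, 90 mm high, brushes up to 225 mm; origin under its centre.
- mallet: Bystander: wooden mallet lying on its side, about 260 mm long, head 75 mm high at x = 35 to 145; origin on the bench below the handle's head end, x along the handle to the head.
- sanding_block: Bystander: cork sanding block 90 x 50 x 30 mm; origin under its centre.
- carved_offcut: Bystander: dark carved wood offcut 110 x 80 x 20 mm with a rosette; origin under its centre.

How it is judged (in metres and radians):
On the way, in this order (a step that is already met when the one before it is completed fails the run):
1. the tray has been dragged at least 15 mm by fingers hooked at its far lip (distance of tray from where it was at the start of the episode above 0.015 m and x of the grasp point in the frame of tray above 0.075 m and contact force between the fingers and tray above 0.5 N), for 0.05 s.
2. the tray's far lip is clear of the shelf's front edge (x of tray_lip in the frame of shelf below -0.06 m), for 0.2 s.
3. with the tray still out, both tools lie in their own cut-outs (x of chisel in the frame of chisel_pocket between -0.009 and 0.009 m and y of chisel in the frame of chisel_pocket between -0.009 and 0.009 m and z of chisel in the frame of chisel_pocket below 0.004 m and angle between the x axis of each of chisel, scraper and the x axis of tray, either way round below 0.15 rad and angle between the z axis of each of chisel, scraper and the z axis of tray, either way round below 0.08 rad and x of scraper in the frame of scraper_pocket between -0.009 and 0.009 m and y of scraper in the frame of scraper_pocket between -0.009 and 0.009 m and z of scraper in the frame of scraper_pocket below 0.004 m and x of tray_lip in the frame of shelf below -0.03 m), for 0.3 s.
At the end, for the whole second after the job is handed in: Both tools lie flat in their own cut-outs (centred within 9 mm, under 4 mm proud, within 0.15 rad); the tray is flat, its lip within 12 mm of the stop faces, square to the shelf within 0.08 rad, within 40 mm of its middle; all at rest; no bystander moved over 40 mm (x of chisel in the frame of chisel_pocket between -0.009 and 0.009 m and y of chisel in the frame of chisel_pocket between -0.009 and 0.009 m and z of chisel in the frame of chisel_pocket below 0.004 m and angle between the x axis of each of chisel, scraper and the x axis of tray, either way round below 0.15 rad and angle between the z axis of each of chisel, scraper and the z axis of tray, either way round below 0.08 rad and x of scraper in the frame of scraper_pocket between -0.009 and 0.009 m and y of scraper in the frame of scraper_pocket between -0.009 and 0.009 m and z of scraper in the frame of scraper_pocket below 0.004 m and x of tray_lip in the frame of shelf above -0.012 m and angle between the x axis of tray and the x axis of shelf, either way round below 0.08 rad and y of tray in the frame of shelf between -0.04 and 0.04 m and angle between tray's own z axis and vertical below 0.05 rad and linear speed of each of tray, chisel, scraper below 0.02 m/s); the robot touches nothing.
It fails at once if a bystander is moved more than 40 mm or knocked over (distance of any of paint_bottle, paint_jar, brush_pot, mallet, sanding_block, carved_offcut from where it was at the start of the episode above 0.04 m or angle between any of paint_bottle, paint_jar, brush_pot, mallet, sanding_block, carved_offcut's own z axis and vertical above 0.5 rad).
It also fails if it takes over 72 s, if anything falls off the work surface, if the arm or the gripper's body presses on something with over 40 N, if the wrist force passes 120 N, or if a joint passes its speed limit or range.

## Working session

There is one attempt and no reset: what is moved stays moved. The work goes in short steps, Python scripts to look and compute and a shell command to move; the robot and the scene stay as the last step left them, time stands still between calls to the robot, and variables do not carry over. Pictures are saved under pics/ and viewed, at most 10 in all, crops included, and the job is handed in when it is done.

```bash
ls; mkdir -p pics; python3 - <<'E'
from rig import r
import cv2,pickle
s=r.get_state();print(s)
for n in("scene","side"):
    f=r.grab_frame(n);pickle.dump(f,open(f"pics/{n}0.pkl","wb"));cv2.imwrite(f"pics/{n}0.png",f["image"][:,:,::-1]);print(n,f["intrinsics"],f["dist"],f["R"],f["t"])
E
```

```text
pics
rig.py
shift.py
{'time': 0.0, 'qpos': array([-1.29059983e+00,  2.59197655e-01,  2.07378997e-02,  1.33367853e+00,
        4.69095465e-05,  1.41819869e+00]), 'qvel': array([ 0.00048953,  0.00043605,  0.00040188, -0.00147347,  0.00120144,
        0.0007604 ]), 'tau': array([-1.64017300e-03, -5.55639589e+01,  3.44528282e+01,  1.37125334e-02,
       -3.01819591e-04, -1.94576967e-05]), 'tcp_pos': array([ 230.60291176, -498.99879349,  220.75380916]), 'tcp_rot': array([ 9.76677163e-01,  2.14712060e-01, -1.93721418e-05, -6.71111605e-04]), 'force': array([-0.02289608, -0.04948249,  0.54593768]), 'ft_torque': array([ 0.06377486, -0.00423888, -0.00374933]), 'grasp_force': 0.0, 'gripper_width': 85.45450626259633}
scene [[520.91851951   0.         319.96341803]
 [  0.         520.91851951 194.85848651]
 [  0.           0.           1.        ]] [-0.00555935  0.          0.          0.          0.        ] [[-9.92531878e-01  1.21985527e-01  4.66580490e-05]
 [ 1.13368304e-01  9.22559158e-01 -3.68825470e-01]
 [-4.50344140e-02 -3.66065747e-01 -9.29498666e-01]] [ 522.13428039   37.9148332  1694.13260288]
side [[489.45303699   0.         313.24921267]
 [  0.         489.45303699 210.99980714]
 [  0.           0.           1.        ]] [-0.00270593  0.          0.          0.          0.        ] [[ 0.87496811 -0.48378231  0.01963391]
 [-0.22469076 -0.44162718 -0.8686078 ]
 [ 0.42888795  0.75559256 -0.49511111]] [-469.58126007  233.03991464 1573.86573661]
```
View pics/scene0.png

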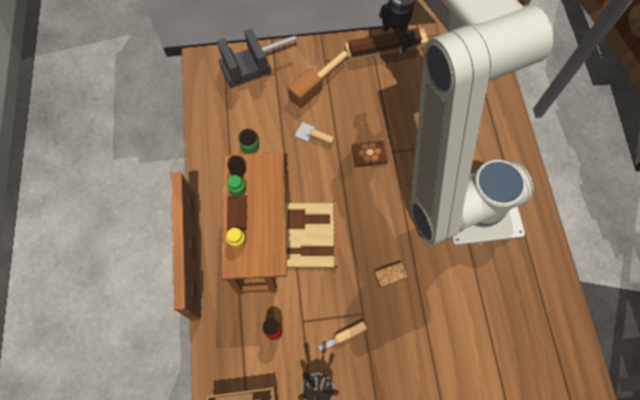

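View pics/side0.png

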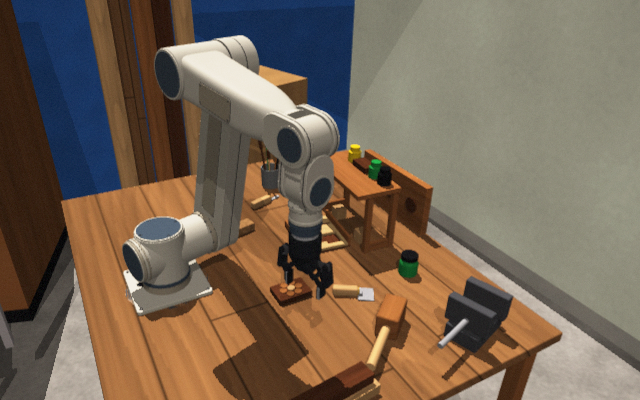

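The scene view shows the shelf board at cols 223-287, rows 153-278, and the tray's near part sticking out at cols 288-335, rows 203-268. The scraper is near (315,133) and the chisel near (345,336). The offcut is at (370,153), the cork block at (390,273), the red bottle at (272,328), the green jar at (248,140), and the brush pot at (318,385). The side view shows the gripper above the offcut.

```bash
cat > h.py <<'E'
import numpy as np,cv2,pickle
from scipy.spatial.transform import Rotation as Ro
def load(n): return pickle.load(open(f"pics/{n}.pkl","rb"))
def ray(f,uv):
    p=cv2.undistortPoints(np.array(uv,float).reshape(-1,1,2),f["intrinsics"],np.array(f["dist"])).reshape(-1,2)
    d=np.c_[p,np.ones(len(p))]@f["R"]; return -f["R"].T@f["t"],d
def onz(f,uv,z):
    c,d=ray(f,uv); return c+d*((z-c[2])/d[:,2])[:,None]
def proj(f,X):
    return cv2.projectPoints(np.array(X,float).reshape(-1,1,3),cv2.Rodrigues(f["R"])[0],f["t"],f["intrinsics"],np.array(f["dist"]))[0].reshape(-1,2)
def tri(obs): # [(frame,uv)]
    A=np.zeros((3,3));b=np.zeros(3)
    for f,uv in obs:
        c,d=ray(f,[uv]);d=d[0]/np.linalg.norm(d[0]);P=np.eye(3)-np.outer(d,d);A+=P;b+=P@c
    return np.linalg.solve(A,b)
def grab(cam,name,scale=1,box=None):
    from rig import r
    f=r.grab_frame(cam);f["state"]=r.get_state();pickle.dump(f,open(f"pics/{name}.pkl","wb"))
    im=f["image"][:,:,::-1]
    if box: im=im[box[1]:box[3],box[0]:box[2]]
    cv2.imwrite(f"pics/{name}.png",cv2.resize(im,None,fx=scale,fy=scale,interpolation=cv2.INTER_CUBIC))
    return f
def rows(target,Rt=None):
    """shift from the present measured pose to target in the tool axes"""
    from rig import r
    s=r.get_state();R=Ro.from_quat(s["tcp_rot"])
    print("tool shift",R.inv().apply(np.array(target)-s["tcp_pos"]).round(1))
    if Rt is not None: print("rotvec",(R.inv()*Rt).as_rotvec().round(3))
E
python3 - <<'E'
from h import *
f=load("scene0")
for n,uv,z in [("shelf fl",(287,153),243),("shelf fr",(286,278),243),("bl",(225,153),243),("br",(223,278),243),("tray n1",(335,203),30),("tray n2",(335,268),30),
 ("scr blade",(297,128),3),("scr end",(333,139),15),("chis tip",(321,348),3),("chis end",(367,325),15),("offcut",(370,153),20),("cork",(390,273),30),("bottle",(272,328),55),("gjar",(248,140),40),("brush",(318,387),60),("mallet",(305,87),50)]:
    print(n,onz(f,[uv],z)[0].round(0))
g=grab("wrist","w0")
s=g["state"];R=Ro.from_quat(s["tcp_rot"]);c=-g["R"].T@g["t"]
print("cam in tool",R.inv().apply(c-s["tcp_pos"]).round(1),(g["R"]@R.as_matrix()).round(3),g["intrinsics"][0,0])
E
```

```text
shelf fl [ 603. -148.  243.]
shelf fr [642. 213. 243.]
bl [ 780. -170.  243.]
br [805. 193. 243.]
tray n1 [470. -59.  30.]
tray n2 [498. 151.  30.]
scr blade [ 562. -359.    3.]
scr end [ 445. -295.   15.]
chis tip [569. 377.   3.]
chis end [426. 330.  15.]
offcut [ 330. -225.   20.]
cork [335. 187.  30.]
bottle [703. 310.  55.]
gjar [ 730. -313.   40.]
brush [591. 484.  60.]
mallet [ 518. -490.   50.]
cam in tool [  83.2    0.6 -151.4] [[-0.     1.    -0.001]
 [-0.946 -0.    -0.325]
 [-0.325  0.001  0.946]] 295.1453317836856
```

```bash
python3 shift.py '[[0,0,-4,0,0,-0.15,85],[0,0,-4,0,0,-0.15,85],[0,0,-4,0,0,-0.15,85],[0,0,-4,0,0,-0.15,85],[0,0,-4,0,0,-0.15,85],[0,0,-4,0,0,-0.15,85],[0,0,-4,0,0,-0.15,85],[0,0,-4,0,0,-0.15,85],[0,0,-4,0,0,-0.15,85],[0,0,-4,0,0,-0.15,85]]'; python3 shift.py '[[0,0,0,0,0,-0.15,85],[0,0,0,0,0,-0.15,85],[0,0,0,0,0,-0.15,85],[0,0,0,0,0,-0.15,85],[0,0,0,0,0,-0.15,85],[0,0,0,0,0,-0.15,85],[0,0,0,0,0,-0.15,85]]'; python3 -c "
from h import *
rows([430,-250,280],Ro.from_euler('xyz',[np.pi,0,np.pi-0.12]))"
```

```text
time: 1.15
tcp_pos: [230.7, -499.2, 261.3]
tcp_rot: [0.566, 0.825, 0.0, -0.0]
force: [0.0, -0.4, -0.9]
gripper_width: 84.6
grasp_force: 0.0
time: 1.85
tcp_pos: [230.6, -499.2, 261.1]
tcp_rot: [0.076, 0.997, 0.0, -0.0]
force: [0.2, -0.4, -0.3]
gripper_width: 84.9
grasp_force: 0.0
tool shift [-159.2  276.6  -18.8]
rotvec [ 0.001 -0.    -0.033]
```

```bash
python3 shift.py '[[-20,35,-2,0,0,0,85],[-20,35,-2,0,0,0,85],[-20,35,-2,0,0,0,85],[-20,35,-2,0,0,0,85],[-20,35,-2,0,0,0,85],[-20,35,-2,0,0,0,85],[-20,35,-2,0,0,0,85],[-20,35,-2,0,0,0,85],[0,0,0,0,0,-0.03,85]]'; python3 - <<'E'
from h import *
grab("wrist","w1"); rows([400,40,230])
E
```

```text
time: 2.75
tcp_pos: [434.9, -244.8, 277.5]
tcp_rot: [0.062, 0.998, 0.0, 0.0]
force: [-1.2, -0.2, -0.8]
gripper_width: 85.0
grasp_force: 0.0
tool shift [ 68.5 280.   47.4]
```

View pics/w1.png

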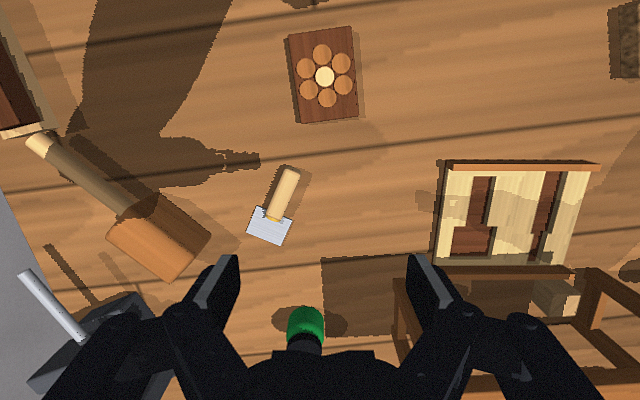

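The wrist view shows the scraper (handle end at about (289,168), blade around (270,228)), the tray with its near rim from (437,163) to (600,163) and the cut-outs to its lower side, and the offcut at (324,75).

```bash
python3 shift.py '[[10,45,5,0,0,0,85],[10,45,5,0,0,0,85],[10,45,5,0,0,0,85],[10,45,5,0,0,0,85],[10,45,5,0,0,0,85],[10,45,5,0,0,0,40],[0,0,0,0,0,0,0],[0,0,0,0,0,0,0]]'; python3 - <<'E'
from h import *
grab("wrist","w2")
E
```

```text
time: 3.6
tcp_pos: [407.9, 27.6, 247.3]
tcp_rot: [0.063, 0.998, -0.0, -0.0]
force: [0.3, -0.7, -0.0]
gripper_width: 43.3
grasp_force: 0.0
```

View pics/w2.png

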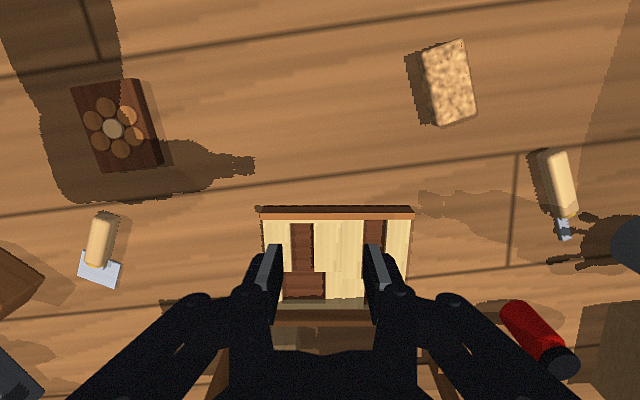

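```bash
cat >> h.py <<'E'
def mosaic(tiles,name,W=800,H=600):
    """tiles: (frame name,x0,y0,x1,y1,scale,ox,oy); pale ticks every 10 px on the borders"""
    M=np.zeros((H,W,3),np.uint8)
    for n,x0,y0,x1,y1,s,ox,oy in tiles:
        c=cv2.resize(load(n)["image"][y0:y1,x0:x1,::-1],None,fx=s,fy=s,interpolation=cv2.INTER_CUBIC)
        for u in range(-(-x0//10)*10,x1,10):
            X=int((u-x0+.5)*s);cv2.line(c,(X,0),(X,5),(255,255,0),1)
            if u%20==0: cv2.putText(c,str(u),(X-9,15),0,.32,(255,255,0),1)
        for v in range(-(-y0//10)*10,y1,10):
            Y=int((v-y0+.5)*s);cv2.line(c,(0,Y),(5,Y),(255,255,0),1)
            if v%20==0: cv2.putText(c,str(v),(6,Y+4),0,.32,(255,255,0),1)
        h,w=c.shape[:2];h=min(h,H-oy);w=min(w,W-ox);M[oy:oy+h,ox:ox+w]=c[:h,:w]
    cv2.imwrite(f"pics/{name}.png",M)
E
python3 - <<'E'
from h import *
mosaic([("w1",425,150,615,290,2.1,0,0),("w2",245,195,425,335,2.2,402,0),("w1",235,155,315,255,2.9,0,300),("w2",65,200,135,300,2.9,240,300),("w2",510,140,600,250,2.7,450,300)],"m1")
E
```

```text
(no output)
```

View pics/m1.png

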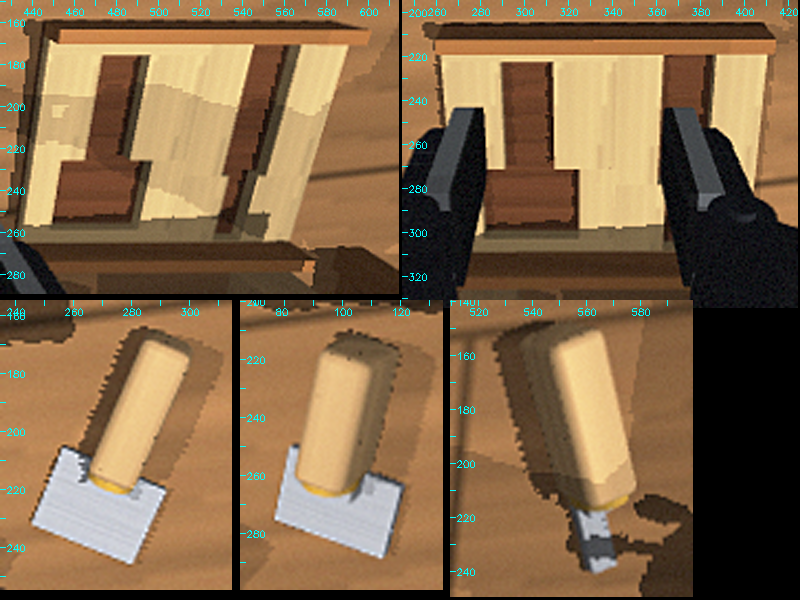

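```bash
python3 - <<'E'
from h import *
a,b,s=load("w1"),load("w2"),load("scene0")
def two(n,p,q): print(n,tri([(a,p),(b,q)]).round(1))
two("rimL",(454,162.8),(260,212.7));two("rimR",(601.2,162.8),(414,212.7))
for n,p,q in [("bl",(255.9,205.2),(82.8,249.5)),("br",(291.7,219),(121.1,263.3)),("fr",(279.7,245.2),(114.2,288.5)),("fl",(245.5,231.1),(76.6,275.4))]: two(n,p,q)
def ang(p,q): d=q-p; return np.arctan2(d[1],d[0])
for f,L,R in((a,(454,162.8),(601.2,162.8)),(b,(260,212.7),(414,212.7))):
    P=onz(f,[L,R],30);d=P[1]-P[0];print("rim",P.round(1),np.linalg.norm(d).round(1),"yaw",np.arctan2(-d[0],d[1]).round(3))
for f,c in((a,[(255.9,205.2),(291.7,219),(279.7,245.2),(245.5,231.1)]),(b,[(82.8,249.5),(121.1,263.3),(114.2,288.5),(76.6,275.4)])):
    P=onz(f,c,5);bk=(P[0]+P[1])/2;fr=(P[2]+P[3])/2;d=fr-bk;y=np.arctan2(d[1],d[0]);w=P[1]-P[0];w2=P[2]-P[3];print("scraper c",((bk+fr)/2-40*np.array([np.cos(y),np.sin(y),0])).round(1),"len",np.linalg.norm(d).round(1),np.linalg.norm(w).round(1),"yaw",y.round(3),np.arctan2(w[0],-w[1]).round(3),np.arctan2(w2[0],-w2[1]).round(3))
P=onz(b,[(563.2,240.6),(571,237.6),(554,218)],6);print("tip",P.round(1))
H=onz(b,[(557.6,152.8),(569.5,211.7)],28);print("handle",H.round(1),ang(*H))
# hand-measured shelf posts/edges from scene0
for n,uv in (("fl",(287,153)),("fr",(286,278)),("bl",(225,153)),("br",(223,278))): print(n,onz(s,[uv],243)[0].round(0))
E
```

```text
rimL [462.1 -66.   29.1]
rimR [487.6 139.9  29.7]
bl [ 4.994e+02 -3.584e+02 -1.000e-01]
br [ 5.295e+02 -3.067e+02  4.000e-01]
fr [ 572.2 -333.1    1.9]
fl [ 539.8 -382.2    4.2]
rim [[461.3 -66.5  30. ]
 [486.4 139.1  30. ]] 207.2 yaw -0.121
rim [[462.4 -65.8  30. ]
 [488.6 140.1  30. ]] 207.5 yaw -0.126
scraper c [ 499.2 -323.4    5. ] len 49.2 58.9 yaw -0.55 2.617 2.577
scraper c [ 500.4 -320.3    5. ] len 51.3 58.9 yaw -0.574 2.601 2.602
tip [[573.  368.5   6. ]
 [569.4 379.6   6. ]
 [533.6 349.7   6. ]]
handle [[430.2 325.5  28. ]
 [515.1 352.5  28. ]] 0.30793871058874134
fl [ 603. -148.  243.]
fr [642. 213. 243.]
bl [ 780. -170.  243.]
br [805. 193. 243.]
```

The mosaic gives the rim's top corners as (454,163)/(601,163) in w1 and (260,213)/(414,213) in w2. The scraper blade's corners run from (256,205) to (280,245) in w1. The chisel handle runs from (558,153) to (570,212) with its tip near (567,239) in w2. From these, the tray yaw is -0.12 and its lip's outer edge is near (653,15). Next I lean the hand and go in.

```bash
python3 shift.py '[[-28,0,4,0,0,0,40],[-28,0,4,0,0,0,40],[-28,0,4,0,0,0,40],[-10,0,0,0,-0.15,0,40],[-10,0,0,0,-0.15,0,40],[-10,0,0,0,-0.15,0,40],[-10,0,0,0,-0.15,0,40],[-10,0,0,0,-0.15,0,40],[0,0,0,0,0,0,40]]'; python3 - <<'E'
from h import *
xd=np.array([np.cos(.123),-np.sin(.123),0]);z=.68*xd+np.array([0,0,-.733]);lip=np.array([653.3,14.9,0])
tip=lip+52*xd+[0,0,15]
yv=np.array([xd[1],-xd[0],0]) # tool y
Rt=Ro.from_matrix(np.c_[np.cross(yv,z),yv,z])
rows(tip-214*z,Rt); print((tip-14*z).round(1),Rt.as_quat())
E
```

```text
time: 4.55
tcp_pos: [533.8, 9.0, 245.9]
tcp_rot: [0.061, 0.929, -0.024, 0.363]
force: [-1.9, 0.3, -0.0]
gripper_width: 39.9
grasp_force: 0.0
tool shift [32.4 20.8 70.8]
rotvec [-0.004  0.011  3.135]
[695.5   9.7  25.3] [ 0.92913056 -0.05721368  0.3646079   0.0224517 ]
```

```bash
python3 shift.py '[[16,10,0,0,0,0,40],[16,11,0,0,0,0,40],[0,0,24,0,0,0,40],[0,0,24,0,0,0,40],[0,0,23,0,0,0,40]]'; python3 - <<'E'
from h import *
f=grab("wrist","w3"); rows([695.5,9.7,25.3])
E
```

```text
time: 5.05
tcp_pos: [567.0, 26.4, 175.9]
tcp_rot: [0.061, 0.93, -0.024, 0.363]
force: [0.5, 0.8, 0.3]
gripper_width: 40.4
grasp_force: 0.0
tool shift [  4.8   0.8 195.9]
```

View pics/w3.png

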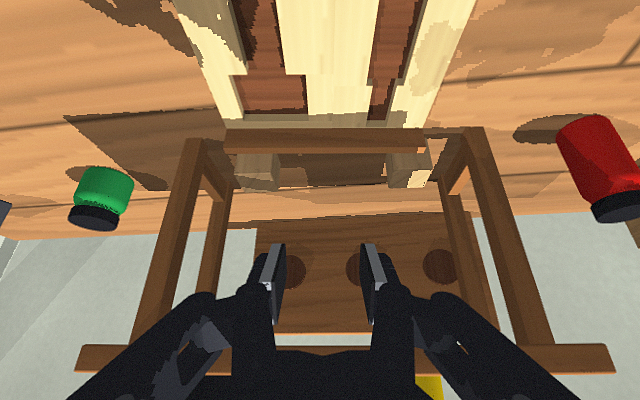

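The w3 view under the shelf shows the tray's lip as a dark band from (226,150) to (427,152). The two stop blocks are just behind it at (258,170) and (408,170), and the gap between them is free.

```bash
python3 - <<'E'
from h import *
f=load("w3")
print(onz(f,[(226,152),(427,154)],42).round(1))
print("shelf edge",onz(f,[(82,346),(612,346)],225).round(1), onz(f,[(82,370),(612,372)],225).round(1))
lip=np.array([653.3,14.9,42]);xd=np.array([np.cos(.123),-np.sin(.123),0]);yd=np.array([-xd[1],xd[0],0])
print("pred lip",proj(f,[lip-105*yd,lip+105*yd]).round(1))
for o in ([682,26,0],[690,18,0]):
  a=.105;X=np.array([np.cos(a),-np.sin(a),0]);Y=np.array([np.sin(a),np.cos(a),0])
  print(proj(f,[np.array(o)+y*Y+x*X+[0,0,z] for x,y,z in((0,-115,45),(0,-70,45),(0,70,45),(0,115,45),(45,-115,45),(45,115,45))]).round(0).tolist())
mosaic([("w3",200,110,460,210,3,0,0),("w3",60,320,640,400,1.35,0,330)],"m2")
E
```

```text
[[638.  -86.6  42. ]
 [668.7 123.4  42. ]]
shelf edge [[ 645.3 -185.3  225. ]
 [ 686.6  239.   225. ]] [[292.1 151.  225. ]
 [278.9 -34.  225. ]]
pred lip [[224.5 153.6]
 [423.2 152.9]]
[[236.0, 171.0], [275.0, 171.0], [399.0, 169.0], [439.0, 169.0], [246.0, 191.0], [428.0, 189.0]]
[[232.0, 175.0], [270.0, 175.0], [391.0, 173.0], [430.0, 173.0], [242.0, 194.0], [420.0, 192.0]]
```

View pics/m2.png

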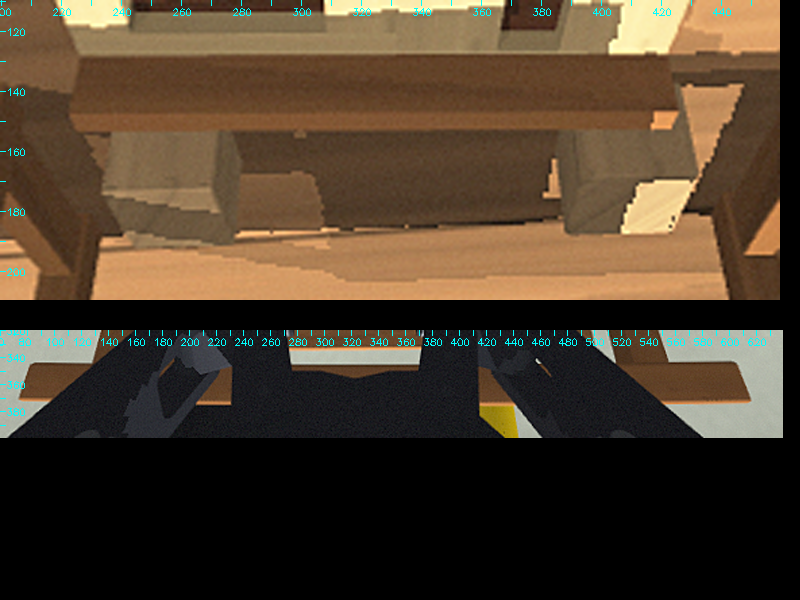

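The mosaic confirms the lip is where predicted (corners (224,152) and (425,152)). The stop blocks' top front edges are at row ~173 (cols 235-270) and row ~169.5 (cols 391-430). Now I go in along the tool axis.

```bash
python3 shift.py '[[0,0,35,0,0,0,40],[0,0,35,0,0,0,40],[0,0,35,0,0,0,40],[0,0,35,0,0,0,40],[0,0,25,0,0,0,40],[0,0,15,0,0,0,40],[0,0,10,0,0,0,40],[0,0,0,0,0,0,40]]'; python3 - <<'E'
from h import *
f=load("w3")
P=onz(f,[(235,173),(270,173.2),(391.5,169.7),(430,169.5)],45);print(P.round(1))
rows([695.5,9.7,25.3])
E
```

```text
time: 5.9
tcp_pos: [694.3, 10.2, 35.2]
tcp_rot: [0.061, 0.93, -0.024, 0.363]
force: [-0.1, -0.8, -0.5]
gripper_width: 40.1
grasp_force: 0.0
[[673.6 -90.7  45. ]
 [679.2 -50.7  45. ]
 [689.7  87.6  45. ]
 [694.8 130.7  45. ]]
tool shift [ 5.8 -0.3  8.1]
```

```bash
python3 shift.py '[[3,0,4,0,0,0,40],[3,0,4,0,0,0,40],[4.4,0,-4.1,0,0,0,40],[4.4,0,-4.1,0,0,0,40],[4.4,0,-4.1,0,0,0,40],[4.4,0,-4.1,0,0,0,40]]'; python3 shift.py '[[4.4,0,-4.1,0,0,0,40],[4.4,0,-4.1,0,0,0,40],[4.4,0,-4.1,0,0,0,40],[4.4,0,-4.1,0,0,0,40]]'
```

```text
time: 6.5
tcp_pos: [670.2, 14.7, 27.6]
tcp_rot: [0.06, 0.929, -0.023, 0.365]
force: [3.7, -0.3, 0.6]
gripper_width: 40.2
grasp_force: 1.5
time: 6.9
tcp_pos: [646.6, 17.7, 27.4]
tcp_rot: [0.06, 0.929, -0.024, 0.365]
force: [3.8, -0.7, 4.3]
gripper_width: 40.2
grasp_force: 3.0
```

```bash
python3 shift.py '[[4.4,0,-4.1,0,0,0,40],[4.4,0,-4.1,0,0,0,40],[4.4,0,-4.1,0,0,0,40],[4.4,0,-4.1,0,0,0,40],[4.4,0,-4.1,0,0,0,40],[0,0,0,0,0,0,40],[0,0,0,0,0,0,40],[-4.4,0,4.1,0,0,0,40],[-4.4,0,4.1,0,0,0,40]]'; python3 shift.py '[[-2,0,-20,0,0,0,40],[0,0,-40,0,0,0,40],[0,0,-40,0,0,0,40],[0,0,-40,0,0,0,40],[10,0,-40,0,0,0,40],[10,0,-40,0,0,0,40],[0,0,0,0,0,0,0]]'; python3 - <<'E'
from h import *
f=grab("wrist","w4")
E
```

```text
time: 7.8
tcp_pos: [627.3, 20.2, 25.6]
tcp_rot: [0.06, 0.93, -0.023, 0.363]
force: [0.4, -0.0, -0.9]
gripper_width: 40.2
grasp_force: 0.0
time: 8.5
tcp_pos: [464.2, 41.6, 178.2]
tcp_rot: [0.06, 0.928, -0.023, 0.366]
force: [1.7, 0.4, -0.2]
gripper_width: 26.9
grasp_force: 0.0
```

View pics/w4.png

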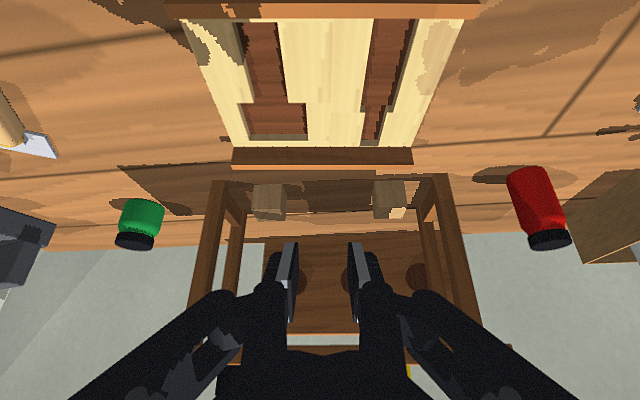

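The w4 view shows the tray clear of the shelf. Its lip's outer top edge runs from (232,167) to (412,165), and the scraper cut-out is at (245-308,103-140). I fit the tray pose by the contrast along the cut-outs' edges.

```bash
cat >> h.py <<'E'
def outline(poly,step=2.,off=3.):
    """points just inside and just outside a counter-clockwise polygon"""
    I,O=[],[];p=np.array(poly,float)
    for a,b in zip(p,np.roll(p,-1,0)):
        d=b-a;L=np.linalg.norm(d);d/=L;n=np.array([d[1],-d[0]]) # outward for ccw
        for t in np.arange(5,L-4,step): q=a+t*d;I.append(q-off*n);O.append(q+off*n)
    return np.array(I),np.array(O)
CH=[(-79,38),(24,38),(24,44),(79,44),(79,66),(24,66),(24,72),(-79,72)]
SC=[(-69,-67),(11,-67),(11,-84),(69,-84),(69,-16),(11,-16),(11,-33),(-69,-33)]
TRAY=[(-80,-105),(80,-105),(80,105),(-80,105)]
def place(P,z,q): 
    c,s=np.cos(q[2]),np.sin(q[2]);return np.c_[q[0]+c*P[:,0]-s*P[:,1],q[1]+s*P[:,0]+c*P[:,1],np.full(len(P),z)]
from scipy.optimize import minimize
def fittray(f,q0,polys=(CH,SC),z=16):
    # pale plywood outside, dark cut-out inside; log so that shadow counts little
    im=cv2.GaussianBlur(np.log(f["image"].astype(np.float32)+10),(0,0),.7)[:,:,1]
    io=[outline(p) for p in polys];I=np.vstack([a for a,_ in io]);O=np.vstack([b for _,b in io])
    def samp(P,q):
        uv=proj(f,place(P,z,q)).astype(np.float32);return cv2.remap(im,uv[:,0],uv[:,1],cv2.INTER_LINEAR,borderValue=0)[:,0]
    cost=lambda q:-np.mean(np.clip(samp(O,q)-samp(I,q),-.3,.6))
    best=min((minimize(cost,np.array(q0)+d,method="Nelder-Mead",options=dict(initial_simplex=np.array(q0)+d+np.array([[0,0,0],[8,0,0],[0,8,0],[0,0,.05]]))) for d in np.array([[0,0,0],[-8,-5,0],[8,5,0],[-8,5,.02],[8,-5,-.02]])),key=lambda r:r.fun)
    return best.x,best.fun
E
python3 - <<'E'
from h import *
f=load("w4")
L=onz(f,[(232,167),(412,165)],42);print(L.round(1));m=L.mean(0);d=L[1]-L[0];y=np.arctan2(-d[0],d[1]);print(y,np.linalg.norm(d))
q0=[m[0]-90*np.cos(y),m[1]-90*np.sin(y),y];print("guess",q0)
print(fittray(f,q0))
print("w3 before:",fittray(load("w3"),[564,26,-.123]),"w1",fittray(load("w1"),[564,26,-.123]))
rows([480,-200,230],Ro.from_euler('xyz',[np.pi,0,np.pi-0.56]))
E
```

```text
[[568.2 -78.1  42. ]
 [590.2 126.9  42. ]]
-0.1069822581715336 206.21082208674852
guess [np.float64(489.73314615618165), np.float64(34.019849682272586), np.float64(-0.1069822581715336)]
(array([ 5.00910097e+02,  3.51646722e+01, -1.58318017e-01]), np.float64(-0.5570825338363647))
w3 before: (array([ 5.55686083e+02,  2.89115766e+01, -1.19125274e-01]), np.float64(-0.41400012373924255)) w1 (array([ 5.63813255e+02,  2.51368493e+01, -1.47784646e-01]), np.float64(-0.5389725565910339))
tool shift [ -68.6 -237.5   -7.9]
rotvec [0.162 0.739 0.411]
```

```bash
python3 shift.py '[[0,-20,-10,0,0.15,0,85],[0,-40,-8,0,0.15,0,85],[0,-40,-8,0,0.15,0,85],[0,-40,-5,0,0.15,0,85],[0,-40,0,0,0.15,0,85],[0,-40,0,0,0,0.15,85],[0,-40,0,0,0,0.15,85],[0,-40,0,0,0,0.14,85]]'; python3 - <<'E'
from h import *
rows([500,-322,200],Ro.from_euler('xyz',[np.pi,0,np.pi-0.56]))
E
```

```text
time: 9.35
tcp_pos: [399.1, -244.7, 195.4]
tcp_rot: [0.283, 0.959, 0.003, 0.02]
force: [0.2, -0.5, 0.0]
gripper_width: 84.5
grasp_force: 0.0
tool shift [-1.268e+02 -1.000e+01 -1.000e-01]
rotvec [ 0.016  0.037 -0.015]
```

```bash
python3 shift.py '[[-42,-3,0,0,0.037,0,85],[-42,-3,0,0,0,0,85],[-42,-3,0,0.016,0,-0.015,85],[0,0,0,0,0,0,85]]'; cat >> h.py <<'E'
def fitblob(f,z,q0,poly,mask):
    """pose of a flat polygon (ccw, tool frame) at height z against a pixel mask"""
    m=cv2.GaussianBlur(mask.astype(np.float32),(0,0),.7);io=outline(poly,1.,2.)
    def samp(P,q):
        uv=proj(f,place(P,z,q)).astype(np.float32);return cv2.remap(m,uv[:,0],uv[:,1],cv2.INTER_LINEAR)[:,0]
    cost=lambda q:-np.mean(samp(io[0],q)-samp(io[1],q))
    q0=np.array(q0);b=min((minimize(cost,q0+d,method="Nelder-Mead",options=dict(initial_simplex=q0+d+np.array([[0,0,0],[6,0,0],[0,6,0],[0,0,.06]]))) for d in np.array([[0,0,0],[-6,-4,0],[6,4,0],[-6,4,0],[6,-4,0]])),key=lambda r:r.fun)
    return b.x.round(3),round(b.fun,3)
E
python3 - <<'E'
from h import *
f=grab("wrist","w5");im=f["image"].astype(int)
blade=(im.max(2)-im.min(2)<45)&(im.mean(2)>130)
hand=(im[:,:,0]>185)&(im[:,:,2]>85)&(im[:,:,0]-im[:,:,2]>50)
print("blade",fitblob(f,5,[500,-322,-.56],[(15,-30),(65,-30),(65,30),(15,30)],blade))
print("handle",fitblob(f,28,[500,-322,-.56],[(-65,-13),(15,-13),(15,13),(-65,13)],hand))
u=proj(f,[[500,-322,15]])[0].round();print(u)
x,y=map(int,u);mosaic([("w5",x-100,y-100,x+100,y+80,3,0,0)],"m3")
rows([500,-322,15])
E
```

```text
time: 9.75
tcp_pos: [503.3, -320.9, 195.2]
tcp_rot: [0.273, 0.962, -0.0, -0.0]
force: [-0.3, 0.5, -0.4]
gripper_width: 84.5
grasp_force: 0.0
blade (array([ 501.079, -322.307,   -0.582]), np.float64(-0.765))
handle (array([ 501.691, -323.602,   -0.567]), np.float64(-0.715))
[321. 170.]
tool shift [ -0.4  -3.2 180.8]
```

The fits of blade and handle agree: scraper at (501.2,-322.7), yaw -0.575.

```bash
python3 shift.py '[[1,-2.6,30,0,0,0.023,85],[0,0,40,0,0,0,70],[0,0,40,0,0,0,60],[0,0,30,0,0,0,60],[0,0,20,0,0,0,60],[0,0,10.5,0,0,0,60],[0,0,0,0,0,0,60],[0,0,0,0,0,0,10],[0,0,0,0,0,0,10],[0,0,0,0,0,0,10]]' 40; python3 shift.py '[[0,0,0,0,0,0,10],[0,0,0,0,0,0,10],[0,0,-10,0,0,0,10],[0,0,-30,0,0,0,10],[0,0,-40,0,0,0,10],[0,0,-40,0,0,0,10]]'
```

```text
time: 10.8
tcp_pos: [498.8, -320.2, 30.6]
tcp_rot: [0.284, 0.959, -0.001, 0.003]
force: [-0.8, 0.5, -0.8]
gripper_width: 16.7
grasp_force: 0.0
time: 11.4
tcp_pos: [497.7, -319.2, 151.5]
tcp_rot: [0.284, 0.959, -0.001, 0.002]
force: [0.8, -1.8, 0.3]
gripper_width: 10.0
grasp_force: 0.0
```

The fingers closed past the handle, so they were too high and slipped off it. I look again.

```bash
python3 shift.py '[[0,0,-30,0,0,0,85],[0,0,-13,0,0,0,85],[0,0,0,0,0,0,85],[0,0,0,0,0,0,85]]'; cat > scr.py <<'E'
from h import *
import sys
f=grab("wrist",sys.argv[1]);im=f["image"].astype(int);q=eval(sys.argv[2])
blade=(im.max(2)-im.min(2)<45)&(im.mean(2)>130)
hand=(im[:,:,0]>185)&(im[:,:,2]>85)&(im[:,:,0]-im[:,:,2]>50)
b=fitblob(f,5,q,[(15,-30),(65,-30),(65,30),(15,30)],blade);h=fitblob(f,28,q,[(-65,-13),(15,-13),(15,13),(-65,13)],hand)
print("blade",b,"handle",h);q=h[0]
rows([q[0],q[1],20],Ro.from_euler('xyz',[np.pi,0,np.pi+q[2]]))
E
python3 scr.py w6 '[501,-322.5,-.57]'
```

```text
time: 11.8
tcp_pos: [497.7, -319.2, 192.4]
tcp_rot: [0.284, 0.959, -0.001, 0.002]
force: [0.3, -0.1, -0.4]
gripper_width: 67.5
grasp_force: 0.0
blade (array([ 501.159, -322.686,   -0.566]), np.float64(-0.785)) handle (array([ 501.652, -323.871,   -0.566]), np.float64(-0.767))
tool shift [ -5.6  -1.7 171.8]
rotvec [-0.001  0.003 -0.01 ]
```

```bash
python3 shift.py '[[-5,-1.3,30,0,0,-0.01,70],[0,0,40,0,0,0,60],[0,0,40,0,0,0,60],[0,0,30,0,0,0,60],[0,0,20,0,0,0,60],[0,0,12,0,0,0,60],[0,0,0,0,0,0,60],[0,0,0,0,0,0,60]]' 40; python3 shift.py '[[0,0,0,0,0,0,10],[0,0,0,0,0,0,10],[0,0,0,0,0,0,10],[0,0,0,0,0,0,10],[0,0,0,0,0,0,10]]'
```

```text
time: 12.65
tcp_pos: [502.0, -323.8, 20.8]
tcp_rot: [0.279, 0.96, -0.001, 0.002]
force: [-0.2, -0.6, 0.7]
gripper_width: 60.1
grasp_force: 0.0
time: 13.15
tcp_pos: [501.9, -323.7, 20.8]
tcp_rot: [0.279, 0.96, -0.001, 0.002]
force: [-0.1, -0.5, 0.6]
gripper_width: 10.1
grasp_force: 0.0
```

```bash
python3 - <<'E'
from h import *
grab("wrist","w7");f=grab("scene","s7");g=grab("side","d7")
for x in (f,g): print(proj(x,[[501,-323,10]]).round(0))
mosaic([("w7",160,80,480,400,1.5,0,0),("s7",270,90,370,190,3,485,0),("d7",270,230,430,330,1.9,485,305)],"m4")
E
```

```text
[[316. 134.]]
[[353. 292.]]
```

View pics/m4.png

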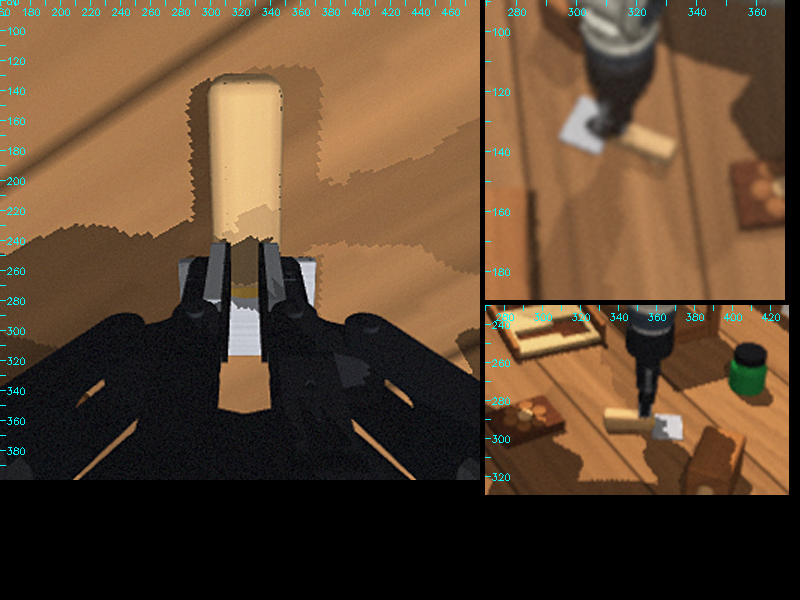

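The view shows the pads, with a gap of about 10 mm, lying over the handle's 46 px width at (310-335, 240). They seem to sit above it, so the tips are higher than I assumed. I lower gently and feel for contact.

```bash
python3 shift.py '[[0,0,2,0,0,0,10],[0,0,0,0,0,0,10]]' | sed -n '1,4p'; python3 shift.py '[[0,0,2,0,0,0,10],[0,0,0,0,0,0,10]]'| sed -n '1,4p'
```

```text
time: 13.5
tcp_pos: [501.9, -323.7, 18.5]
tcp_rot: [0.279, 0.96, -0.001, 0.002]
force: [0.7, -0.0, 0.3]
time: 13.7
tcp_pos: [502.0, -323.8, 18.4]
tcp_rot: [0.279, 0.96, -0.001, 0.003]
force: [-5.2, 4.2, 20.6]
```

```bash
python3 shift.py '[[0,0,-10,0,0,0,10],[0,0,-25,0,0,0,60],[6,0,0,0,0,0,60],[0,0,0,0,0,0,60],[0,0,20,0,0,0,60],[0,0,15,0,0,0,60],[0,0,5,0,0,0,60],[0,0,0,0,0,0,60]]'; python3 shift.py '[[0,0,3,0,0,0,60],[0,0,0,0,0,0,60]]'|sed -n '1,4p'; python3 shift.py '[[0,0,3,0,0,0,60],[0,0,0,0,0,0,60]]'|sed -n '1,4p'
```

```text
time: 14.5
tcp_pos: [496.2, -319.9, 10.3]
tcp_rot: [0.279, 0.96, -0.0, 0.001]
force: [0.1, 0.3, -0.2]
gripper_width: 59.9
grasp_force: 0.0
time: 14.7
tcp_pos: [496.9, -320.6, 8.6]
tcp_rot: [0.279, 0.96, -0.001, 0.002]
force: [-0.7, -0.5, 0.4]
time: 14.9
tcp_pos: [496.8, -320.5, 5.5]
tcp_rot: [0.279, 0.96, -0.001, 0.002]
force: [-0.0, 0.4, -0.4]
```

```bash
python3 shift.py '[[0,0,0,0,0,0,40],[0,0,0,0,0,0,40],[0,0,0,0,0,0,40]]' 20|tail -3; python3 shift.py '[[0,0,0,0,0,0,22],[0,0,0,0,0,0,22],[0,0,0,0,0,0,22]]'
```

```text
force: [-0.1, 0.1, 0.7]
gripper_width: 40.0
grasp_force: 0.0
time: 15.5
tcp_pos: [496.9, -320.6, 5.7]
tcp_rot: [0.279, 0.96, -0.001, 0.002]
force: [0.1, 0.1, 1.6]
gripper_width: 25.2
grasp_force: 20.6
```

Grasped: 25 mm wide, with the TCP at z 5.7. The tips evidently stand farther back than the text says, so I place by the height difference of 6 mm. I lift and go to a point beside the tray to look.

```bash
python3 shift.py '[[0,0,0,0,0,0,10],[0,0,-10,0,0,0,10],[0,0,-30,0,0,0,10],[0,0,-40,0,0,0,10],[0,0,-40,0,0,0,10],[0,0,-40,0,0,0,10],[0,0,-30,0,0,-0.15,10],[0,0,0,0,0,-0.15,10],[0,0,0,0,0,-0.146,10]]' 60; python3 -c "
from h import *
rows([440,-130,195],Ro.from_euler('xyz',[np.pi,0,np.pi-0.12]))"
```

```text
time: 16.4
tcp_pos: [496.4, -320.0, 197.2]
tcp_rot: [0.057, 0.998, -0.002, 0.002]
force: [-0.2, 0.7, -1.3]
gripper_width: 24.3
grasp_force: 59.4
tool shift [ 77.7 182.3   1.1]
rotvec [-0.004  0.005  0.006]
```

```bash
python3 shift.py '[[20,45,0,0,0,0,10],[20,45,0,0,0,0,10],[20,45,0,0,0,0,10],[18,45,0,0,0,0,10],[0,0,0,0,0,0,10]]'; sed -i 's/io=\[outline(p) for p in polys\]/io=[outline(p,2.,1.8) for p in polys]/; s/-.3,.6))/-.5,1.))/' h.py; python3 - <<'E'
from h import *
f=grab("wrist","w8")
for q0 in([490,34,-.11],[500,35,-.15]): print(fittray(f,q0))
q,_=fittray(f,[495,34,-.12]);print("ch",fittray(f,q,(CH,)),"sc",fittray(f,q,(SC,)))
print("w4",fittray(load("w4"),[495,34,-.12]),"w1",fittray(load("w1"),[563,26,-.123]))
print(proj(f,place(np.array([(-80.,-105),(-80,105),(80,105),(80,-105)]),16,q)).round(0).tolist())
E
```

```text
time: 16.9
tcp_pos: [438.1, -127.2, 195.7]
tcp_rot: [0.058, 0.998, -0.001, 0.001]
force: [-0.7, -0.1, -2.3]
gripper_width: 24.0
grasp_force: 59.8
(array([ 4.97718629e+02,  3.43042425e+01, -1.27661248e-01]), np.float64(-0.8706465363502502))
(array([ 4.97717921e+02,  3.43057567e+01, -1.27654778e-01]), np.float64(-0.870561957359314))
ch (array([ 4.97679177e+02,  3.42048823e+01, -1.26993949e-01]), np.float64(-0.8188071250915527)) sc (array([ 4.97794627e+02,  3.45175232e+01, -1.28497746e-01]), np.float64(-0.9224835634231567))
w4 (array([ 4.97373039e+02,  3.50186090e+01, -1.23702978e-01]), np.float64(-0.756005048751831)) w1 (array([ 5.64449850e+02,  2.52387549e+01, -1.23416104e-01]), np.float64(-0.7050037980079651))
[[381.0, 136.0], [568.0, 139.0], [533.0, 263.0], [371.0, 262.0]]
```

```bash
python3 - <<'E'
from h import *
f=load("w8");im=f["image"].astype(int);s=f["state"];T=s["tcp_pos"]
y=Ro.from_quat(s["tcp_rot"]).as_euler('xyz')[2]-np.pi;d=np.array([np.cos(y),np.sin(y)]);print(T,y)
q=[*(T[:2]+5.2*d),y]
blade=(im.max(2)-im.min(2)<45)&(im.mean(2)>130)
hand=(im[:,:,0]>170)&(im[:,:,2]>75)&(im[:,:,0]-im[:,:,2]>50)
z0=T[2]-5.7
for n,z,p,m in(("handle",28,[(-65,-13),(-10,-13),(-10,13),(-65,13)],hand),("blade",5,[(15,-30),(65,-30),(65,30),(15,30)],blade)):
    b=fitblob(f,z0+z,q,p,m);e=b[0][:2]-T[:2];print(n,b,"in tool: x",e@d,"y",e@[-d[1],d[0]])
rows([486.2,-14.5,100],Ro.from_euler('xyz',[np.pi,0,np.pi-0.127]))
E
```

```text
[ 439.49673829 -129.42784694  195.73897323] -0.11696964468378734
handle (array([ 4.42718e+02, -1.30721e+02, -9.80000e-02]), np.float64(-0.41)) in tool: x 3.3501653049725886 y -0.9083855182849325
blade (array([ 4.40565e+02, -1.36206e+02, -1.18000e-01]), np.float64(-0.271)) in tool: x 1.851993582381057 y -6.607167448629964
tool shift [-32.6 119.8  95.5]
rotvec [-0.003  0.004  0.01 ]
```

```bash
python3 shift.py '[[-11,40,0,0,0,0.01,10],[-11,40,20,0,0,0,10],[-10.6,39.8,30,0,0,0,10],[0,0,40,0,0,0,10],[0,0,20,0,0,0,10],[0,0,20,0,0,0,10],[0,0,0,0,0,0,10]]'; python3 -c "
from h import *
rows([486.6,-14.5,12],Ro.from_euler('xyz',[np.pi,0,np.pi-0.127]))"
```

```text
time: 17.65
tcp_pos: [487.0, -18.6, 63.0]
tcp_rot: [0.065, 0.998, -0.001, -0.001]
force: [0.0, -0.2, -1.7]
gripper_width: 24.1
grasp_force: 59.8
tool shift [ 0.9  4.1 51. ]
rotvec [-0.002 -0.001 -0.004]
```

```bash
python3 shift.py '[[0.9,4.1,10,0,0,0,10],[0,0,15,0,0,0,10],[0,0,13,0,0,0,10],[0,0,0,0,0,0,10]]' >/dev/null; python3 -c "
from h import *
rows([486.6,-14.5,12.5],Ro.from_euler('xyz',[np.pi,0,np.pi-0.127]))"
```

```text
tool shift [ 1.  -0.3 14.1]
rotvec [-0.002  0.002 -0.004]
```

```bash
python3 shift.py '[[1,0,5,0,0,0,10],[0,0,4,0,0,0,10],[0,0,3,0,0,0,10],[0,0,2,0,0,0,10],[0,0,0,0,0,0,10]]'; python3 -c "
from h import *
rows([486.6,-14.5,12])"
```

```text
time: 18.55
tcp_pos: [486.8, -14.1, 13.1]
tcp_rot: [0.065, 0.998, -0.001, 0.002]
force: [0.1, -0.7, -1.9]
gripper_width: 24.2
grasp_force: 59.9
tool shift [ 0.2 -0.4  1.1]
```

```bash
python3 shift.py '[[0,0,1.3,0,0,0,10],[0,0,0,0,0,0,10]]'|sed -n '2p;4p'; python3 shift.py '[[0,0,0,0,0,0,40],[0,0,0,0,0,0,40],[0,0,-20,0,0,0,45],[0,0,-40,0,0,0,60],[0,0,-40,0,0,0,85],[30,-20,-40,0,0,0,85],[30,-20,-40,0,0,0,85],[0,0,0,0,0,0,85]]'; python3 - <<'E'
from h import *
f=grab("wrist","w9");im=f["image"].astype(int)
blade=(im.max(2)-im.min(2)<45)&(im.mean(2)>110)
hand=(im[:,:,0]>185)&(im[:,:,2]>85)&(im[:,:,0]-im[:,:,2]>50)
t,c=fittray(f,[497.7,34.4,-.127],(CH,));print("tray",t,c)
q=[491.4,-15.2,-.127]
for n,z,p,m in(("blade",11,[(15,-30),(65,-30),(65,30),(15,30)],blade),("handle",34,[(-65,-13),(15,-13),(15,13),(-65,13)],hand)): print(n,fitblob(f,z,q,p,m))
E
```

```text
tcp_pos: [487.0, -14.1, 11.9]
force: [-0.3, -0.2, -1.6]
time: 19.55
tcp_pos: [425.6, -44.3, 190.6]
tcp_rot: [0.066, 0.998, -0.002, 0.005]
force: [0.7, 0.9, -0.6]
gripper_width: 85.0
grasp_force: 0.0
tray [ 4.99398979e+02  3.42541419e+01 -1.24827958e-01] -0.7771854400634766
blade (array([ 4.91192e+02, -1.51000e+01, -1.29000e-01]), np.float64(-0.743))
handle (array([ 4.87461e+02, -1.69440e+01, -1.21000e-01]), np.float64(-0.478))
```

```bash
python3 shift.py '[[0,40,0,0,0,-0.15,85],[0,40,0,0,0,-0.15,85],[0,40,0,0,0,-0.14,85],[0,40,0,0,0,0,85],[0,40,0,0,0,0,85],[0,40,0,0,0,0,85],[0,40,0,0,0,0,85],[0,0,0,0,0,0,85]]'; python3 -c "
from h import *
rows([490,345,190],Ro.from_euler('xyz',[np.pi,0,np.pi+0.31]))"
```

```text
time: 20.4
tcp_pos: [373.5, 232.0, 183.9]
tcp_rot: [-0.157, 0.988, -0.001, 0.0]
force: [-0.6, -1.1, -0.6]
gripper_width: 85.1
grasp_force: 0.0
tool shift [-145.7   71.4   -6.2]
rotvec [-0.003  0.     0.005]
```

```bash
python3 shift.py '[[-37,18,-1,0,0,0,85],[-37,18,-1,0,0,0,85],[-37,18,-1,0,0,0,85],[-35,17,-1,0,0,0,85],[0,0,0,0,0,0,85]]'; python3 - <<'E'
from h import *
f=grab("wrist","w10");im=f["image"].astype(int);q=[500.5,350,.31]
for T in (185,170):
    hand=(im[:,:,0]>T)&(im[:,:,2]>T-100)&(im[:,:,0]-im[:,:,2]>50)
    print("handle",fitblob(f,28,q,[(-75,-13),(20,-13),(20,13),(-75,13)],hand))
blade=(im.max(2)-im.min(2)<45)&(im.mean(2)>100)
print("blade",fitblob(f,6,q,[(24,-7),(75,-7),(75,7),(24,7)],blade))
b=fitblob(f,28,q,[(-75,-13),(20,-13),(20,13),(-75,13)],hand)[0]
rows([b[0]-15*np.cos(b[2]),b[1]-15*np.sin(b[2]),5.5],Ro.from_euler('xyz',[np.pi,0,np.pi+b[2]]))
E
```

```text
time: 20.9
tcp_pos: [495.6, 342.6, 186.0]
tcp_rot: [-0.154, 0.988, -0.002, 0.0]
force: [-0.4, 0.1, -1.2]
gripper_width: 85.3
grasp_force: 0.0
handle (array([5.01323e+02, 3.51064e+02, 3.29000e-01]), np.float64(-0.801))
handle (array([5.02719e+02, 3.51487e+02, 3.34000e-01]), np.float64(-0.808))
blade (array([5.02197e+02, 3.52238e+02, 3.14000e-01]), np.float64(-0.857))
tool shift [  3.3   7.5 180.9]
rotvec [-0.004 -0.001 -0.024]
```

```bash
python3 shift.py '[[3.3,7.5,30,0,0,-0.015,70],[0,0,40,0,0,0,60],[0,0,40,0,0,0,60],[0,0,30,0,0,0,60],[0,0,20,0,0,0,60],[0,0,10,0,0,0,60],[0,0,0,0,0,0,60]]'; python3 -c "
from h import *
rows([487.8,346.9,5.5],Ro.from_euler('xyz',[np.pi,0,np.pi+0.322]))"
```

```text
time: 21.65
tcp_pos: [486.8, 345.1, 17.8]
tcp_rot: [-0.161, 0.987, -0.002, -0.0]
force: [-0.4, -0.5, 1.0]
gripper_width: 59.5
grasp_force: 0.0
tool shift [-1.6  1.4 12.3]
rotvec [-0.004 -0.001  0.002]
```

```bash
python3 shift.py '[[-1.6,1.4,6,0,0,0,60],[0,0,6,0,0,0,60],[0,0,0,0,0,0,50],[0,0,0,0,0,0,10],[0,0,0,0,0,0,10],[0,0,0,0,0,0,10],[0,0,0,0,0,0,10]]' 60; python3 -c "
from h import *
rows([487.8,346.9,5.5],Ro.from_euler('xyz',[np.pi,0,np.pi+0.322]))"
```

```text
time: 22.35
tcp_pos: [489.1, 348.1, 7.7]
tcp_rot: [-0.162, 0.987, -0.001, 0.002]
force: [-0.8, 1.8, 7.1]
gripper_width: 24.3
grasp_force: 59.7
tool shift [ 1.6 -0.7  2.2]
rotvec [-0.004  0.003  0.003]
```

```bash
python3 shift.py '[[0,0,-10,0,0,0,10],[0,0,-30,0,0,0,10],[0,0,-40,0,0,0,10],[0,0,-40,0,0,0,10],[0,0,0,0,0,0.15,10],[0,0,0,0,0,0.15,10],[0,0,0,0,0,0.15,10]]'; python3 -c "
from h import *
rows([491.5,90.7,110],Ro.from_euler('xyz',[np.pi,0,np.pi-.127]))"
```

```text
time: 23.05
tcp_pos: [488.4, 348.2, 127.9]
tcp_rot: [0.066, 0.998, -0.001, 0.002]
force: [-0.4, 0.4, -1.0]
gripper_width: 24.1
grasp_force: 59.2
tool shift [ -36.8 -254.8   18.6]
rotvec [-0.002  0.004 -0.005]
```

```bash
python3 shift.py '[[-6,-42,3,0,0,0,10],[-6,-42,3,0,0,0,10],[-6,-42,3,0,0,0,10],[-6,-42,3,0,0,0,10],[-6,-42,3,0,0,0,10],[-6,-42,3,0,0,0,10],[0,0,30,0,0,0,10],[0,0,20,0,0,0,10],[0,0,0,0,0,0,10]]'; python3 -c "
from h import *
rows([491.5,90.7,14.2],Ro.from_euler('xyz',[np.pi,0,np.pi-.127]))"
```

```text
time: 23.95
tcp_pos: [491.3, 92.9, 58.2]
tcp_rot: [0.063, 0.998, -0.002, -0.0]
force: [-0.2, 0.1, -0.4]
gripper_width: 24.7
grasp_force: 59.3
tool shift [-0.6 -2.  44. ]
rotvec [-0.003 -0.001  0.   ]
```

```bash
python3 shift.py '[[-0.6,-2,15,0,0,0,10],[0,0,15,0,0,0,10],[0,0,0,0,0,0,10]]'|sed -n 2p; python3 -c "
from h import *
f=load('w10')
rows([491.5,90.7,14.2],Ro.from_euler('xyz',[np.pi,0,np.pi-.127]))"
```

```text
tcp_pos: [492.7, 91.6, 29.6]
tool shift [ 1.1 -1.  15.4]
rotvec [-0.003  0.002  0.002]
```

```bash
python3 shift.py '[[1.1,-1,5,0,0,0,10],[0,0,4,0,0,0,10],[0,0,4,0,0,0,10],[0,0,3,0,0,0,10],[0,0,0,0,0,0,10]]'; python3 -c "
from h import *
rows([491.5,90.7,13.7])"
```

```text
time: 24.75
tcp_pos: [492.2, 90.5, 13.8]
tcp_rot: [0.063, 0.998, -0.001, 0.002]
force: [0.3, -0.2, -0.1]
gripper_width: 24.2
grasp_force: 59.3
tool shift [0.7 0.1 0.1]
```

```bash
python3 shift.py '[[0,0,1,0,0,0,10],[0,0,0,0,0,0,40],[0,0,0,0,0,0,40],[0,0,-20,0,0,0,45],[0,0,-40,0,0,0,60],[0,0,-40,0,0,0,60],[30,-20,-40,0,0,0,40],[40,-25,-20,0,0,0,20],[0,0,0,0,0,0,0],[0,0,0,0,0,0,0]]'; python3 - <<'E'
from h import *
f=grab("wrist","w11");im=f["image"].astype(int)
blade=(im.max(2)-im.min(2)<45)&(im.mean(2)>110)
hand=(im[:,:,0]>185)&(im[:,:,2]>85)&(im[:,:,0]-im[:,:,2]>50)
t,c=fittray(f,[497.7,34.4,-.127]);print("tray",t,c)
for n,z,q,p in(("scr",11,[491.4,-15.2,-.127],[(15,-30),(65,-30),(65,30),(15,30)]),("chi",12,[504.7,89,-.127],[(24,-7),(75,-7),(75,7),(24,7)])): print(n,fitblob(f,z,q,p,blade))
print(proj(f,[[497.7,34.4,16]]))
mosaic([("w11",180,60,560,345,2.1,0,0)],"m5")
E
```

```text
time: 25.75
tcp_pos: [419.9, 56.4, 170.2]
tcp_rot: [0.063, 0.998, -0.001, 0.003]
force: [-0.3, 0.2, -0.5]
gripper_width: 1.8
grasp_force: 0.0
tray [ 4.96897274e+02  3.45701661e+01 -1.18377687e-01] -0.4944320619106293
scr (array([ 4.91104e+02, -1.51770e+01, -1.23000e-01]), np.float64(-0.527))
chi (array([ 5.07396e+02,  8.90390e+01, -1.40000e-01]), np.float64(-0.375))
[[313.57648628 243.61743165]]
```

View pics/m5.png

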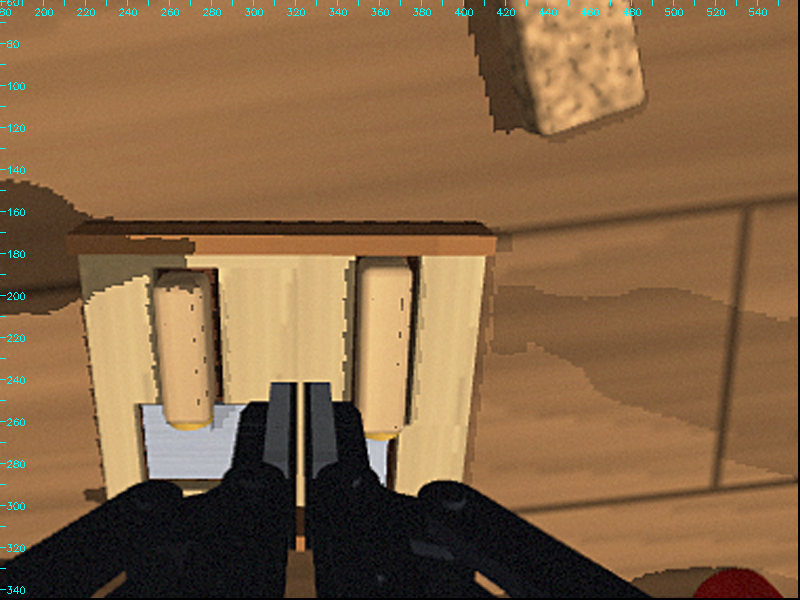

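The view shows both tools lying in their cut-outs: scraper handle at (270,225) with its blade at (270,270), and chisel handle at (363,220) with its blade below. Next I push the tray home with both fingers against the near rim.

```bash
python3 shift.py '[[25,0,0,0,0,0.0,60],[25,0,0,0,0,-0.03,60],[0,0,40,0,0,0,60],[0,0,40,0,0,0,60],[0,0,40,0,0,0,60],[0,0,0,0,0,0,60]]'; python3 -c "
from h import *
rows([372.7,50,6],Ro.from_euler('xyz',[np.pi,0,np.pi-.097]))"
```

```text
time: 26.4
tcp_pos: [367.8, 62.9, 45.2]
tcp_rot: [0.047, 0.999, -0.001, -0.003]
force: [-0.7, 1.1, 0.0]
gripper_width: 60.1
grasp_force: 0.0
tool shift [ -6.3 -12.3  39.2]
rotvec [-0.003 -0.006  0.002]
```

```bash
python3 shift.py '[[0,-12,15,0,-0.006,0,60],[0,0,15,0,0,0,60],[0,0,9,0,0,0,60],[0,0,0,0,0,0,60],[-6,0,0,0,0,0,60],[-6,0,0,0,0,0,60],[-6,0,0,0,0,0,60],[-6,0,0,0,0,0,60],[-6,0,0,0,0,0,60]]'; python3 shift.py '[[-5,0,0,0,0,0,60],[-5,0,0,0,0,0,60],[-5,0,0,0,0,0,60],[-5,0,0,0,0,0,60],[-5,0,0,0,0,0,60],[-5,0,0,0,0,0,60]]'
```

```text
time: 27.3
tcp_pos: [399.7, 47.6, 10.6]
tcp_rot: [0.048, 0.999, -0.002, 0.004]
force: [-6.8, -0.6, 3.8]
gripper_width: 60.0
grasp_force: 2.7
time: 27.9
tcp_pos: [429.6, 44.8, 10.6]
tcp_rot: [0.048, 0.999, -0.001, 0.004]
force: [-3.1, 0.1, -2.1]
gripper_width: 60.1
grasp_force: 1.5
```

```bash
python3 shift.py '[[-5,0,0,0,0,0,60],[-5,0,0,0,0,0,60],[-5,0,0,0,0,0,60],[-5,0,0,0,0,0,60],[-5,0,0,0,0,0,60],[-5,0,0,0,0,0,60],[-5,0,0,0,0,0,60],[-5,0,0,0,0,0,60],[-4,0,0,0,0,0,60],[-3,0,0,0,0,0,60]]'; python3 shift.py '[[-3,0,0,0,0,0,60],[-3,0,0,0,0,0,60]]'; python3 shift.py '[[-3,0,0,0,0,0,60],[-3,0,0,0,0,0,60]]'
```

```text
time: 28.9
tcp_pos: [476.7, 40.2, 11.2]
tcp_rot: [0.048, 0.999, -0.002, 0.005]
force: [-3.1, 0.8, -1.4]
gripper_width: 59.8
grasp_force: 1.5
time: 29.1
tcp_pos: [482.3, 39.7, 11.2]
tcp_rot: [0.048, 0.999, -0.002, 0.004]
force: [-4.1, 0.3, -2.0]
gripper_width: 60.3
grasp_force: 1.5
time: 29.3
tcp_pos: [488.4, 39.1, 11.4]
tcp_rot: [0.048, 0.999, -0.002, 0.005]
force: [-3.2, 0.7, -1.2]
gripper_width: 60.1
grasp_force: 1.4
```

```bash
for i in 1 2; do python3 shift.py '[[-2,0,0,0,0,0,60],[-2,0,0,0,0,0,60],[0,0,0,0,0,0,60]]'|sed -n '2p;4p;6p'; done; python3 shift.py '[[-2,0,0,0,0,0,60],[0,0,0,0,0,0,60]]'|sed -n '2p;4p;6p'
```

```text
tcp_pos: [492.6, 38.7, 11.4]
force: [-1.1, 0.6, -1.2]
grasp_force: 0.7
tcp_pos: [493.2, 38.5, 11.1]
force: [-15.2, 0.2, 7.7]
grasp_force: 7.2
tcp_pos: [493.3, 38.4, 10.9]
force: [-21.4, -0.9, 12.2]
grasp_force: 10.6
```

Contact with the stops. One more nudge, then I retreat and measure.

```bash
python3 shift.py '[[-2,0,0,0,0,0,60],[0,0,0,0,0,0,60]]'|sed -n '2p;4p;6p'; python3 shift.py '[[6,0,0,0,0,0,60],[15,0,0,0,0,0,60],[20,0,0,0,0,0,60],[20,0,-30,0,0,0,60],[30,0,-40,0,0,0,60],[0,0,-40,0,0,0,60],[0,0,-40,0,0,0,60],[0,-30,-40,0,0,0,60],[0,0,0,0,0,0,60]]'; python3 - <<'E'
from h import *
f=grab("wrist","w12");im=f["image"].astype(int)
blade=(im.max(2)-im.min(2)<45)&(im.mean(2)>110)
wood=(im[:,:,0]>175)&(im[:,:,2]>80)
t,c=fittray(f,[594,27,-.1]);print("tray",t,c)
o=np.array([684,19.]);a=-.097;d=t[:2]-o;X=np.array([np.cos(a),np.sin(a)]);print("lip x",d@X+90,"y",d@[-X[1],X[0]])
for n,z,q,p,loc in(("scr",11,(0,-50),[(15,-30),(65,-30),(65,30),(15,30)],1),("chi",12,(0,55),[(24,-7),(75,-7),(75,7),(24,7)],1)):
    g=place(np.array([q],float),0,t)[0];r=fitblob(f,z,[g[0],g[1],t[2]],p,blade);e=r[0][:2]-g[:2];u=np.array([np.cos(t[2]),np.sin(t[2])]);print(n,r,"in pocket",e@u,e@[-u[1],u[0]])
P=proj(f,place(np.array([(-90.,-105),(-90,105)]),30,t)).round(1);print("rim predicted",P.tolist())
E
```

```text
tcp_pos: [493.5, 38.3, 10.7]
force: [-28.6, -1.4, 17.9]
grasp_force: 14.1
time: 31.2
tcp_pos: [407.9, 15.5, 206.1]
tcp_rot: [0.048, 0.999, -0.003, 0.01]
force: [0.8, 0.3, 0.1]
gripper_width: 60.0
grasp_force: 0.0
tray [ 5.92583751e+02  2.73966342e+01 -9.07843518e-02] -0.449727326631546
lip x -1.7997147944533793 y -0.49631389117926833
scr (array([ 5.87432e+02, -2.23930e+01, -7.30000e-02]), np.float64(-0.299)) in pocket -0.6166229451689333 -0.05165328600981602
chi (array([ 6.03025e+02,  7.99460e+01, -7.70000e-02]), np.float64(-0.143)) in pocket 5.634141080467901 -1.720435742153302
rim predicted [[263.4, 242.3], [431.8, 241.8]]
```

```bash
python3 - <<'E'
from rig import r
print(r.close_job())
E
```

```text
the job is handed in; nothing more can be done
None
```

The job is handed in at about 31 s with the tray pushed back against the stop blocks (lip about 2 mm from their faces, about square) and both tools in their cut-outs; the last chisel position check was weak because the shelf shadows it, and no verdict was shown.

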